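# Click the tally counter's thumbwheel round to its mark

## Task

With a fingertip, flick the star-shaped thumbwheel on the larger tally counter round clockwise (seen from above), click by click, until the arm with the raised rib rests at the small black pointer on the housing, and do not run past it. Do it gently: do not grip or lift the counter or shove it out of its place. Leave the smaller counter, its wheel and everything else on the bench as they are.

Things in the scene. Friction and masses are not known exactly. Their poses are not given: they have to be found in the camera images.
- counter: the larger of two tally counters: square aluminium housing 140 x 140 x 45 mm, about 1.6 kg, loose on rubber feet, with a flat black five-armed star wheel (112 mm across) on top, axle upright. Origin: centre of underside, z up. A black wedge (3 mm high, below the wheel) on the top at its -x edge is the pointer. Turned up to 0.45 rad.
- wheel (a joint): large wheel's angle, rad, growing clockwise seen from above. A click is 1.257 rad (1/5 turn): a spring detent snaps the wheel to the nearest multiple of 1.257, where one arm is at the pointer. At 5.027 the ribbed arm is there; it starts 2 to 4 clicks short (0, 1.257 or 2.513). Pushed over half a click on, it snaps to the next; 2 to 3 N at an arm's tip, no coasting. Stops at -0.95 and 7.2.
- wheel_centre (a point): on the large wheel's axle, 56 mm above the table. Hub radius 25 mm (top 65 mm above the table, steel cap to 70 mm). Five arms 72 degrees apart, 9 mm wide, round-ended, reaching 56 mm from the axle, from 50 to 62 mm above the table; the gaps between arms are open down to the housing top at 45 mm. Axes as counter.
- pointer (a point): where an arm's tip stands when it is at the pointer: 56 mm from the axle towards the housing's -x, 56 mm above the table.
- marked_arm_tip (a point): tip of the marked arm, the only one that carries a raised bare-metal rib (29 x 9 mm, 7 mm high, lying along the arm on its top), at mid height of the arm.
- small_counter: the smaller counter, not to be touched: aluminium housing 85 x 85 mm, 40 mm tall, 0.7 kg, loose, with a four-armed black star wheel 70 mm across, its top 62 mm above the table. Origin: centre of its underside.
- small_arm_tip (a point): tip of one arm of the small counter's wheel; shows whether that wheel has been turned.
- cutter: plain steel ring cutter, 40 mm across, 30 mm tall, loose; to be left alone. Origin: centre of its underside.
- beaker: steel beaker, 72 mm across, 85 mm tall, loose; to be left alone. Origin: centre of its underside.
- jar: amber glass jar with steel cap, 68 mm across, 90 mm tall, loose; to be left alone. Origin: centre of its underside.
- spatula: spatula lying flat, 240 mm long, loose; to be left alone. Origin: centre of its underside.
- bowl: steel mixing bowl, 104 mm across, 45 mm tall, loose; to be left alone. Origin: centre of its underside.
- tray: white shallow tray, 150 x 100 x 30 mm, loose; to be left alone. Origin: centre of its underside.
- weight: brass cylinder weight, 44 mm across, 40 mm tall, loose; to be left alone. Origin: centre of its underside.
Not all that is in view belongs to the job. Leave any green or yellow look-alike of the counter alone.

How it is judged:
By the outcome, as a careful person would: the job done as asked, in the order asked, and still so for the second after the job is handed in, with the robot touching nothing.
It also fails if it takes over 61 s, if anything falls off the work surface, if the arm or the gripper's body presses on something with over 40 N, if the wrist force passes 120 N, or if a joint passes its speed limit or range.

## Robot

A 6-joint arm with a two-finger parallel gripper is mounted at the origin on the work surface. World frame = base frame: x ahead of the robot, y to its left, z up, the work surface at z = 0. Lengths are in m, angles in rad, forces in N, time in s.
With the tool pointing down it reaches from about 0.3 to 0.875 m from the base axis. Payload 6.4 kg.
Tool frame: the origin (TCP) lies on the front face of the gripper's body, between the roots of the fingers; the fingertips stand 64 mm ahead of it and the grasp point (between the pads) lies 45 mm ahead of it; z points along the fingers, x is the direction in which the jaws open and shut, and the axes are right-handed (so a half turn about z gives the same grasp; the last joint's range is limited). The gripper opens to 88 mm and grips with 3 to 60 N. Pads are 18 mm wide; open, the fingers measure 123 mm over their backs; the gripper's body (75 mm by 187 mm) begins 45 mm behind the grasp point.
Start: joints at [-1.395, 0.181, 1.607, -0, 1.354, -0.206], TCP at [0.214, -0.534, 0.303] pointing down, gripper open.
Joint ranges: [-2.99, 2.99], [-0.89, 2.07], [0.3, 2.58], [-1.14, 4.28], [0, 2.63], [-3.12, 3.12]. Speed limits (rad/s): [2.57, 2.57, 3.01, 3.14, 3.14, 3.14].

## Interface

Orientations are given as a unit quaternion [w, x, y, z].
In Python, from plant import read_state, get_image, camera_model, job_done gives the robot as it stands.
- The arm moves only by the tool apply_moves, never from a script. Its argument "moves" is a list of rows, each a list of 5 numbers: the shift along the tool's x, y, z in cm, then the turn about the tool's z in degrees, then the closure, from 0 (fully open) to 1 (shut). A call has 1 to 20 rows; each row shifts and turns the commanded pose from where the row before left it, along the tool's axes as they then stand; what a row does not reach is not made up. A row lasts 1/12 s, in which the tool goes at most 41.7 mm and 7.16 degrees, less where a joint would pass 70% of its speed; a pose out of reach is approached as far as the arm can. A call is refused whole if a number of a shift passes 4.17 or a number of a turn 7.16, either way. A call with a gripper value outside its range is refused whole. The fingers move at their own pace and stop on an object; "force" is the grip in N (left out, the last holds). Time passes only in rows, so rows that do not move let the fingers close. It gives the time, the measured TCP pose, the force and the opening at its end, in the units of the state.
- read_state(): the state, without advancing time (a new reading comes with each control period).
- get_image(name): name is "scene" or "side" or "wrist"; returns the picture (384x512x3 uint8, blue, green, red); there is no depth.
- camera_model(name): a dict with "mtx" (3x3 intrinsics, pixels), "D" ([k1, k2, p1, p2, k3] as OpenCV has them; the pictures are not rectified), "origin" and "rotation" of the camera in the world. Camera axes: x right, y down, z forward; pixel columns grow to the right and rows downward; lengths in m; the calibration is good to about 2 mm. A picture is of the moment at which its call begins: read the wrist's pose just before it. camera_model takes no time and is no camera call; for the wrist camera it gives the pose at the moment of the call.
- job_done(): hands the job in, once; it reports no verdict.
The state is a dict: "clock": time; "qpos": joint angles; "joint_vel": joint speeds; "tau": joint torques, N m; "position": TCP position; "orientation": TCP orientation; "ft_force": force on the tool from outside, world axes, zero at the start; "wrist_torque": the same for the moment, N m; "grip_width": opening from 0.0 (shut) to 1.0 (fully open).
Only numpy, scipy, OpenCV 4.12 (cv2) and the standard library are available. Lean on these libraries where they do the work, as an engineer would, in place of code of your own. Each camera call takes 0.05 s, during which the arm holds its last target.

## Working session

There is one attempt and no reset: what is moved stays moved. The work goes in short steps, Python scripts to look and compute and a tool call to move; the robot and the scene stay as the last step left them, time stands still between calls to the robot, and variables do not carry over. Pictures are saved under pics/ and viewed, and the job is handed in when it is done.

Besides the shell and the picture viewer there is one more tool, called after ">>>" as name(argument=value, ...), one argument or row to a line, values as JSON. apply_moves: Moves the arm, as the interface text tells. Its arguments: {"type":"object","properties":{"moves":{"type":"array"},"force":{"type":"number"}},"required":["moves"]}

```bash
ls; mkdir -p pics
python3 - <<'E'
from plant import *
import cv2
print(read_state())
for n in ["scene","side","wrist"]:
    m=camera_model(n); print(n,m)
    cv2.imwrite(f"pics/{n}0.png",get_image(n))
E
```

```text
pics
{'clock': 0.0, 'qpos': array([-1.39528631e+00,  1.81531879e-01,  1.60796903e+00,  4.37743531e-05,
        1.35380460e+00, -2.06327038e-01]), 'joint_vel': array([ 0.00109757,  0.00101603,  0.0004665 ,  0.00013011, -0.00185451,
        0.00016496]), 'tau': array([-3.75074778e-04, -4.33866334e+01, -3.41852617e+01,  7.00943638e-02,
        3.84683884e-02, -1.16300994e-04]), 'position': array([ 0.21419826, -0.53317048,  0.30183404]), 'orientation': array([-6.29719863e-04,  8.28437102e-01, -5.60081453e-01, -5.80840312e-04]), 'ft_force': array([0.36536334, 0.08961418, 0.33273171]), 'wrist_torque': array([-0.06224056,  0.02868143, -0.0429114 ]), 'grip_width': 1.003412418512478}
scene {'mtx': array([[385.92254491,   0.        , 253.19282204],
       [  0.        , 385.92254491, 192.5577721 ],
       [  0.        ,   0.        ,   1.        ]]), 'D': array([-0.01444345,  0.        ,  0.        ,  0.        ,  0.        ]), 'origin': array([ 1.07942349, -0.67958803,  0.99779942]), 'rotation': array([-0.37042331,  0.88996597,  0.2407654 , -0.11304498])}
side {'mtx': array([[447.33473405,   0.        , 256.67232887],
       [  0.        , 447.33473405, 191.87682474],
       [  0.        ,   0.        ,   1.        ]]), 'D': array([-0.07328425,  0.        ,  0.        ,  0.        ,  0.        ]), 'origin': array([0.23307389, 1.19415673, 0.71030516]), 'rotation': array([ 0.07130132, -0.14186961,  0.85112084, -0.5003823 ])}
wrist {'mtx': array([[270.89950522,   0.        , 259.4680859 ],
       [  0.        , 270.89950522, 190.21389652],
       [  0.        ,   0.        ,   1.        ]]), 'D': array([-0.0204204,  0.       ,  0.       ,  0.       ,  0.       ]), 'origin': array([ 0.28707304, -0.50440352,  0.38370376]), 'rotation': array([ 0.12748181,  0.81866707, -0.5531543 , -0.08690766])}
```

View pics/scene0.png

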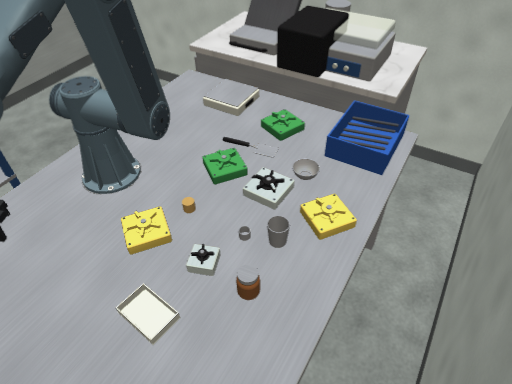

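View pics/side0.png

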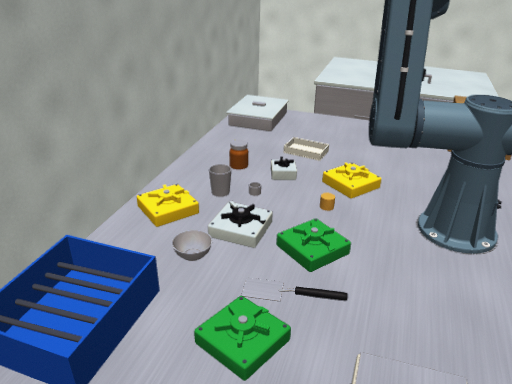

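View pics/wrist0.png

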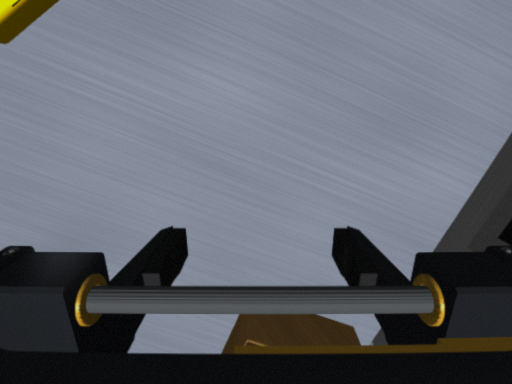

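The candidates are the aluminium and black counters at scene (269,185) and (204,257), the green ones at (283,123) and (225,164), and the yellow ones at (147,229) and (328,215). The one at (269,185) fits, because it is aluminium, has a five-armed black wheel and is the larger of the two. I'll confirm this in enlarged crops.

```bash
cat > h.py <<'E'
import numpy as np, cv2
from plant import *
from scipy.spatial.transform import Rotation as R
def Rq(q): return R.from_quat(np.r_[q[1:],q[0]])
def ray(m,px):
    p=cv2.undistortPoints(np.array([[px]],float),m["mtx"],m["D"])[0,0]
    return m["origin"],Rq(m["rotation"]).apply([p[0],p[1],1.])
def onplane(m,px,z):
    o,d=ray(m,px); return o+d*(z-o[2])/d[2]
def tri(rs):
    A=0;b=0
    for o,d in rs:
        d=d/np.linalg.norm(d);P=np.eye(3)-np.outer(d,d);A=A+P;b=b+P@o
    return np.linalg.solve(A,b)
def proj(m,X):
    Rm=Rq(m["rotation"]).as_matrix().T
    return cv2.projectPoints(np.atleast_2d(X).astype(float),cv2.Rodrigues(Rm)[0],-Rm@m["origin"],m["mtx"],m["D"])[0][:,0]
E
python3 - <<'E'
from h import *
a=cv2.imread("pics/scene0.png")[155:215,230:310]; b=cv2.imread("pics/side0.png")[190:250,200:280]
cv2.imwrite("pics/crop0.png",np.vstack([cv2.resize(x,None,fx=5,fy=5,interpolation=cv2.INTER_CUBIC) for x in (a,b)]))
s=camera_model("scene");t=camera_model("side")
print(tri([ray(s,(269,182)),ray(t,(240,210))]))
for p in [(269,182)]: print(onplane(s,p,.07))
print(onplane(t,(240,210),.07))
for n,p,z in [("small",(204,253),.062),("beaker",(278,225),.085),("cutter",(244,230),.03),("bowl",(305,168),.04),("jar",(248,275),.09),("green",(225,162),.05),("yellow",(328,213),.05),("weight",(189,202),.04)]:print(n,onplane(s,p,z))
E
```

```text
[0.5934527  0.20365668 0.06125005]
[0.59763439 0.19529171 0.07      ]
[0.58891204 0.21721291 0.07      ]
small [ 0.57616204 -0.16594839  0.062     ]
beaker [0.72533043 0.02353297 0.085     ]
cutter [ 0.61791629 -0.00789157  0.03      ]
bowl [0.66253489 0.35808796 0.04      ]
jar [ 0.74131069 -0.18144902  0.09      ]
green [0.38592454 0.229702   0.05      ]
yellow [0.83068865 0.17840632 0.05      ]
weight [ 0.38960763 -0.00222385  0.04      ]
```

View pics/crop0.png

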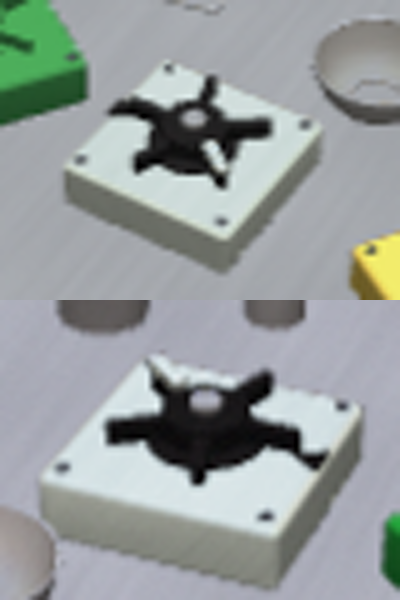

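Run:
```python
from h import *
s=read_state();m=camera_model("wrist")
T=Rq(s["orientation"]);print(T.as_matrix().round(3))
o=T.inv().apply(m["origin"]-s["position"]);print(o)
C=(T.inv()*Rq(m["rotation"])).as_matrix();print(C.round(3))
print("yaw of tool x", np.degrees(np.arctan2(*T.as_matrix()[[1,0],0])))
```

```text
[[ 0.373 -0.928 -0.   ]
 [-0.928 -0.373  0.001]
 [-0.001 -0.    -1.   ]]
[ 0.00028464 -0.07840187 -0.08176094]
[[ 1.     0.     0.   ]
 [-0.     0.952  0.305]
 [-0.    -0.305  0.952]]
yaw of tool x -68.12461681848536
```

The crop confirms it: a large aluminium housing, a five-armed black wheel, a light rib on one arm at scene (274,188), and the pointer near side (263,222). Next I'll move the wrist camera over it.

>>> apply_moves(
  moves=[
    [-1,-1.2,0,0,1],
    [-2.1,-2.36,0,0,1],
    [-2.1,-2.36,0,0,1],
    [-2.1,-2.36,0,0,1],
    [-2.1,-2.36,0,0,1],
    [-2.1,-2.36,0,0,1],
    [-2.1,-2.36,0,0,1],
    [-2.1,-2.36,0,0,1],
    [-2.1,-2.36,0,0,1],
    [-2.1,-2.36,0,0,1],
    [-2.1,-2.36,0,0,1],
    [-2.1,-2.36,0,0,1],
    [-2.1,-2.36,0,0,1],
    [-2.1,-2.36,0,0,1],
    [-2.1,-2.36,0,0,1],
    [-2.1,-2.36,0,0,1],
    [-2.1,-2.36,0,0,1],
    [-2.1,-2.36,0,0,1],
    [-2.1,-2.36,0,0,1],
    [-2.1,-2.36,0,0,1],
  ],
  force=10,
)

```text
clock: 1.82
position: [0.4894, 0.0192, 0.3025]
orientation: [0.0, 0.828, -0.56, -0.0]
ft_force: [1.6, 0.9, 0.1]
grip_width: 0.005
```

>>> apply_moves(
  moves=[
    [-2.1,-2.36,0,0,1],
    [-2.1,-2.36,0,0,1],
    [-2.1,-2.36,0,0,1],
    [-2.1,-2.36,0,0,1],
    [-2.1,-2.36,0,0,1],
    [-1.5,-1.6,0,0,1],
    [-0.5,-0.6,0,0,1],
    [0,0,0,0,1],
    [0,0,0,0,1],
    [0,0,0,0,1],
  ],
)

```text
clock: 2.65
position: [0.572, 0.1845, 0.3025]
orientation: [0.0, 0.828, -0.56, -0.0]
ft_force: [0.1, -0.3, 0.2]
grip_width: 0.005
```

Run:
```python
from h import *
s=read_state();print(s)
m=camera_model("wrist");im=get_image("wrist");cv2.imwrite("pics/wrist1.png",im)
import pickle;pickle.dump((s,m),open("w1.pkl","wb"))
```

```text
{'clock': 2.65, 'qpos': array([ 1.14965305e-01,  2.38709295e-01,  1.53870050e+00, -4.71745848e-04,
        1.36503623e+00,  1.30488762e+00]), 'joint_vel': array([-0.00903923, -0.00955775,  0.0014979 ,  0.00292445, -0.00240443,
        0.00221535]), 'tau': array([ 5.66210132e-01, -4.62010860e+01, -3.46137071e+01,  6.73373812e-02,
       -7.89774070e-02, -3.23734290e-03]), 'position': array([0.57202697, 0.18452228, 0.30247107]), 'orientation': array([ 4.53203487e-04,  8.28197237e-01, -5.60436528e-01, -1.73122047e-04]), 'ft_force': array([ 0.09608098, -0.30991542,  0.15490545]), 'wrist_torque': array([-0.02731058,  0.01145625,  0.00496696]), 'grip_width': 0.005251211109330851}
```

View pics/wrist1.png

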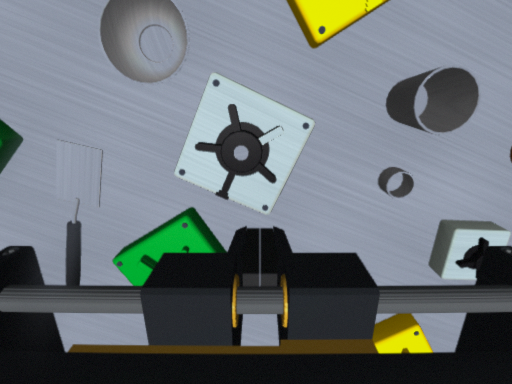

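Run:
```python
from h import *
im=cv2.imread("pics/wrist1.png")
cv2.imwrite("pics/crop1.png",cv2.resize(im[65:225,165:325],None,fx=3.75,fy=3.75,interpolation=cv2.INTER_CUBIC))
```

```text
(no output)
```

View pics/crop1.png

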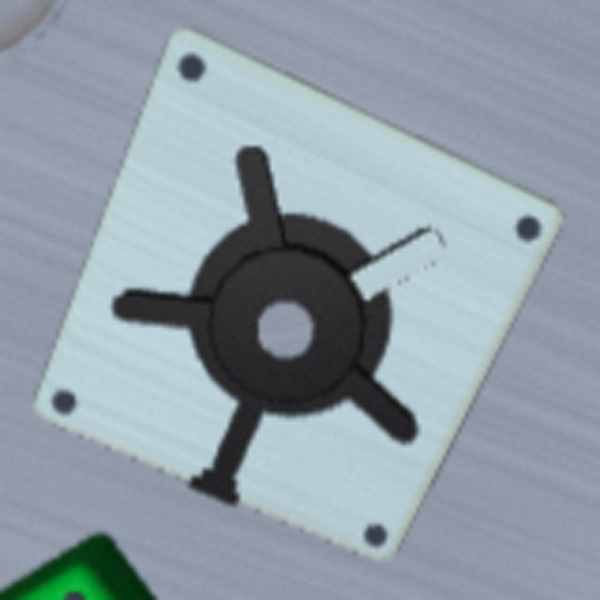

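Run:
```python
from h import *
import pickle
s,m=pickle.load(open("w1.pkl","rb"))
c=lambda p:(165+p[0]/3.75-.37,65+p[1]/3.75-.37)
T=Rq(s["orientation"])
P=lambda p,z:onplane(m,c(p),z)
cap=P((285,330),.070)
S=camera_model("scene");t=camera_model("side")
print("cap z check",tri([ray(m,c((285,330))),ray(S,(230+193/5,155+118/5)),ray(t,(200+205/5,190+100/5))]))
cor=np.array([P(p,.045) for p in [(180,30),(562,212),(392,562),(38,410)]])
print("cap",cap,"centre from corners",cor.mean(0))
print("edges",[np.linalg.norm(cor[i]-cor[i-1]).round(4) for i in range(4)])
d=(cor[0]+cor[1]-cor[2]-cor[3]);print("x axis yaw",np.degrees(np.arctan2(d[1],d[0])))
for n,p,z in [("a",(250,148),.062),("rib",(438,240),.066),("b",(414,438),.062),("ptr",(216,492),.048),("d",(115,303),.062)]:
    v=P(p,z)-cap;print(n,np.linalg.norm(v[:2]).round(4),np.degrees(np.arctan2(v[1],v[0])).round(1))
for n,X in [("center",cap)]: print(n,T.inv().apply(X-s["position"]))
```

```text
cap z check [0.58643453 0.21304591 0.06781429]
cap [0.58587622 0.2132746  0.07      ] centre from corners [0.5868804  0.21250374 0.045     ]
edges [np.float64(0.133), np.float64(0.1331), np.float64(0.1342), np.float64(0.1351)]
x axis yaw -2.255528990535473
a 0.055 32.3
rib 0.0545 -38.3
b 0.0555 -110.2
ptr 0.0665 178.0
d 0.0547 104.2
center [-0.02159288 -0.02376666  0.23244395]
```

The wrist crop shows the pointer at (222,194) with a plain arm there. The ribbed arm, towards (281,129), is two clicks short going clockwise, so the wheel reads 2.513. The wheel centre is at about (0.586, 0.213). I'll enter the gap at the +x side with the closed fingers set tangentially, then sweep round the axle while turning with the wheel. First I'll turn the tool up high.

>>> apply_moves(
  moves=[
    [0,0,0,-7.06,1],
    [0,0,0,-7.06,1],
    [0,0,0,-7.06,1],
    [0,0,0,-7.06,1],
    [0,0,0,-7.06,1],
    [0,0,0,-7.06,1],
    [0,0,0,-7.06,1],
    [0,0,0,-7.06,1],
    [0,0,0,-7.06,1],
    [0,0,0,-7.06,1],
    [0,0,0,-7.06,1],
    [0,0,0,-7.06,1],
    [0,0,0,-7.06,1],
    [0,0,0,-7.06,1],
    [0,0,0,-7.06,1],
    [0,0,0,-7.06,1],
    [0,0,0,-7.06,1],
    [0,0,0,-7.06,1],
    [0,0,0,-7.06,1],
    [0,0,0,-7.06,1],
  ],
)

```text
clock: 4.37
position: [0.5723, 0.1843, 0.303]
orientation: [0.0, 0.802, 0.597, 0.0]
ft_force: [0.7, 0.2, 1.2]
grip_width: 0.007
```

>>> apply_moves(
  moves=[
    [0,0,0,-7.06,1],
    [0,0,0,-7.06,1],
    [0,0,0,0,1],
    [0,0,0,0,1],
    [0,0,0,0,1],
  ],
)

```text
clock: 4.78
position: [0.5724, 0.185, 0.3029]
orientation: [0.0, 0.726, 0.688, 0.0]
ft_force: [0.6, -0.8, 0.1]
grip_width: 0.01
```

```bash
cat > st.py <<'E'
from h import *
s=read_state();T=Rq(s["orientation"]);M=T.as_matrix()
print("t",s["clock"],"pos",s["position"].round(4),"yaw",np.degrees(np.arctan2(M[1,0],M[0,0])).round(2),"q",s["qpos"].round(2),"F",s["ft_force"].round(2),"tilt z",M[:,2].round(4))
E
cat > look.py <<'E'
from st import *
import pickle,sys
n=sys.argv[1]
m=camera_model("wrist");im=get_image("wrist");cv2.imwrite(f"pics/{n}.png",im);pickle.dump((s,m),open(n+".pkl","wb"))
E
python3 look.py wrist2
python3 - <<'E'
from h import *
s=read_state();T=Rq(s["orientation"])
print(100*T.inv().apply(np.array([0.641,0.210,0.150])-s["position"]))
E
```

```text
t 4.7833 pos [0.5724 0.185  0.3029] yaw 86.93 q [ 0.12  0.24  1.54 -0.    1.36 -1.4 ] F [ 0.63 -0.85  0.07] tilt z [ 2.e-04 -0.e+00 -1.e+00]
[ 2.84102599  6.71391984 15.28864844]
```

View pics/wrist2.png

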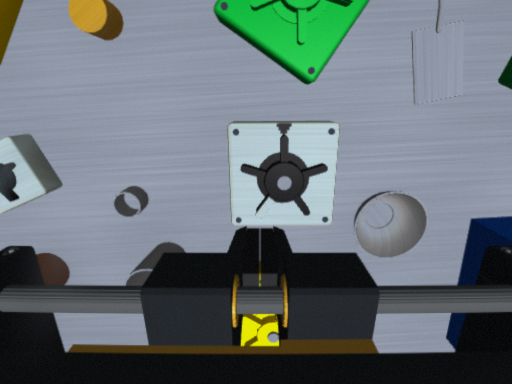

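Run:
```python
from h import *
import pickle
im=cv2.imread("pics/wrist2.png")
cv2.imwrite("pics/crop2.png",cv2.resize(im[110:240,220:350],None,fx=4.5,fy=4.5,interpolation=cv2.INTER_CUBIC))
```

```text
(no output)
```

View pics/crop2.png

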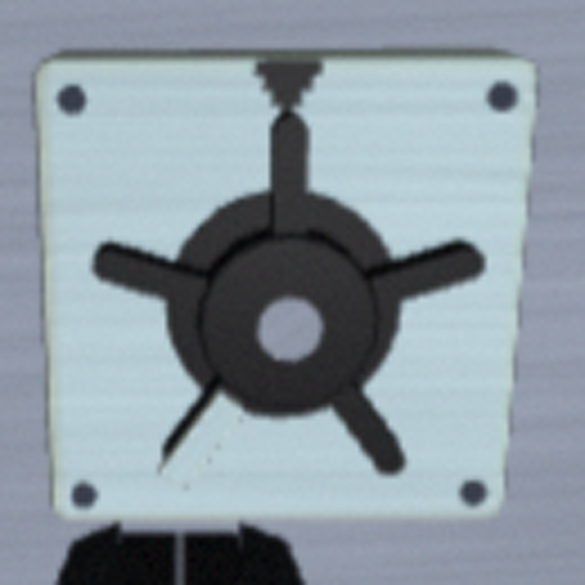

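Run:
```python
from h import *
import pickle
s,m=pickle.load(open("wrist2.pkl","rb"));s1,m1=pickle.load(open("w1.pkl","rb"))
c=lambda p:(220+p[0]/4.5-.39,110+p[1]/4.5-.39)
P=lambda p,z:onplane(m,c(p),z)
cap=P((290,328),.070);print(cap)
c1=lambda p:(165+p[0]/3.75-.37,65+p[1]/3.75-.37)
print("tri cap",tri([ray(m,c((290,328))),ray(m1,c1((285,330)))]))
print("tri tips",tri([ray(m,c((484,262))),ray(m1,c1((115,303)))]),tri([ray(m,c((95,258))),ray(m1,c1((414,438)))]))
C=np.array([0.5862,0.213,0])
for n,p,z in [("ptr",(289,110),.06),("d",(484,262),.062),("a",(395,470),.062),("b",(95,258),.062),("wedge",(288,88),.047)]:
    v=P(p,z)-cap;print(n,np.linalg.norm(v[:2]).round(4),np.degrees(np.arctan2(v[1],v[0])).round(1))
print("hub disc r",[np.linalg.norm((P(p,.05)-P((282,302),.05))[:2]).round(4) for p in [(167,302),(398,302)]])
# finger tip width at tip plane
print("finger", P((60,560),s["position"][2]-.064), P((300,560),s["position"][2]-.064))
```

```text
[0.58535914 0.21343449 0.07      ]
tri cap [0.58567047 0.21339316 0.06901426]
tri tips [0.57213863 0.26691121 0.06112941] [0.56591715 0.16116099 0.05918793]
ptr 0.0567 177.9
d 0.0554 104.1
a 0.055 32.6
b 0.0554 -111.4
wedge 0.0612 177.2
hub disc r [np.float64(0.0327), np.float64(0.033)]
finger [0.56562187 0.16877759 0.23891101] [0.56731821 0.20058125 0.23891101]
```

>>> apply_moves(
  moves=[
    [0.7,1.66,1,0,1],
    [0.7,1.67,2,0,1],
    [0.7,1.67,2,0,1],
    [0.8,1.66,2,0,1],
    [0,0,3,0,1],
    [0,0,3,0,1],
    [0,0,1.8,0,1],
    [0,0,0.5,0,1],
    [0,0,0,0,1],
    [0,0,0,0,1],
    [0,0,0,0,1],
  ],
)

```text
clock: 5.75
position: [0.6416, 0.2115, 0.152]
orientation: [0.001, 0.724, 0.689, 0.001]
ft_force: [0.2, -0.2, 1.5]
grip_width: 0.007
```

```bash
python3 look.py wrist3
python3 - <<'E'
from h import *
cv2.imwrite("pics/scene3.png",cv2.resize(get_image("scene")[130:230,200:340],None,fx=4,fy=4))
cv2.imwrite("pics/side3.png",cv2.resize(get_image("side")[160:260,180:320],None,fx=4,fy=4))
E
```

```text
t 5.75 pos [0.6416 0.2115 0.152 ] yaw 87.16 q [ 0.14  0.55  1.44  0.    1.15 -1.38] F [ 0.21 -0.24  1.45] tilt z [ 3.4e-03  5.0e-04 -1.0e+00]
```

View pics/wrist3.png

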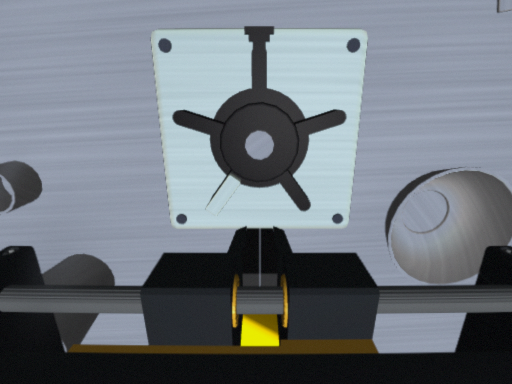

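View pics/scene3.png

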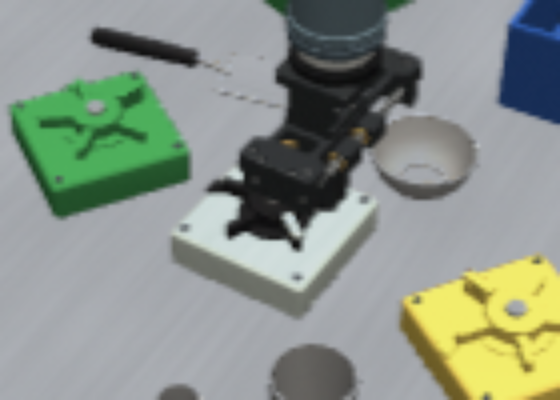

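View pics/side3.png

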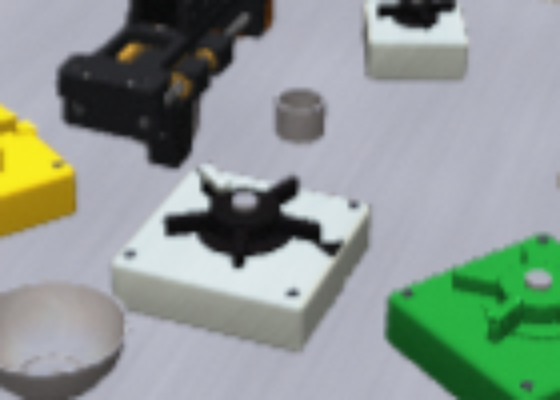

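Run:
```python
from h import *
X=[[0.6416,.2115,.088],[0.6416,.2115,.152],[.5856,.2134,.07]]
for n,o in (("scene",(200,130)),("side",(180,160))):
    m=camera_model(n); p=proj(m,X); print(n,p.round(1),((p-o)*4).round(0))
p=proj(camera_model("wrist"),X);print(p)
```

```text
scene [[282.4 179.7]
 [282.9 165.6]
 [268.5 177.9]] [[329. 199.]
 [332. 143.]
 [274. 191.]]
side [[222.7 199.9]
 [222.3 179.3]
 [241.6 209.5]] [[171. 160.]
 [169.  77.]
 [246. 198.]]
[[260.58575615 243.27437893]
 [261.39746294 326.73367788]
 [259.17512084 145.59700368]]
```

>>> apply_moves(
  moves=[
    [0,0,0.8,0,1],
    [0,0,0.8,0,1],
    [0,0,0.8,0,1],
    [0,0,0.7,0,1],
    [0,0,0.3,0,1],
    [0,0,0,0,1],
    [0,0,0,0,1],
    [0,0,0,0,1],
  ],
)

```text
clock: 6.57
position: [0.6407, 0.2114, 0.1159]
orientation: [0.0, 0.724, 0.69, 0.0]
ft_force: [0.3, 0.6, 0.4]
grip_width: 0.006
```

```bash
python3 look.py wrist4
```

```text
t 6.5667 pos [0.6407 0.2114 0.1159] yaw 87.2 q [ 0.14  0.6   1.45 -0.    1.09 -1.38] F [0.29 0.62 0.37] tilt z [ 5.e-04  1.e-04 -1.e+00]
```

View pics/wrist4.png

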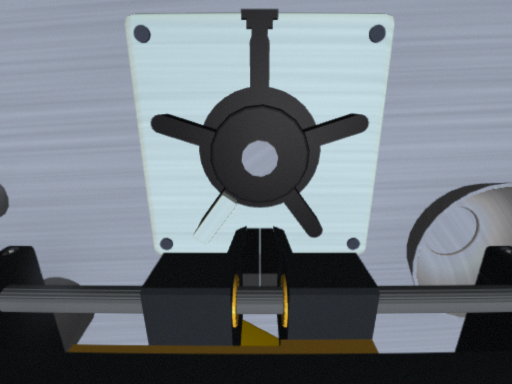

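>>> apply_moves(
  moves=[
    [-0.288,-0.0075,0,3,1],
    [-0.288,-0.0075,0,3,1],
    [-0.288,-0.0075,0,3,1],
    [-0.288,-0.0075,0,3,1],
    [-0.288,-0.0075,0,3,1],
    [-0.288,-0.0075,0,3,1],
    [-0.288,-0.0075,0,3,1],
    [-0.288,-0.0075,0,3,1],
  ],
)

```text
clock: 7.28
position: [0.6352, 0.1896, 0.1165]
orientation: [0.0, 0.852, 0.523, 0.001]
ft_force: [0.3, 3.2, -1.5]
grip_width: 0.008
```

```bash
python3 look.py wrist5
```

```text
t 7.2833 pos [0.6352 0.1896 0.1165] yaw 63.05 q [ 0.11  0.57  1.49  0.    1.08 -0.99] F [ 0.31  3.19 -1.48] tilt z [ 0.0022  0.001  -1.    ]
```

View pics/wrist5.png

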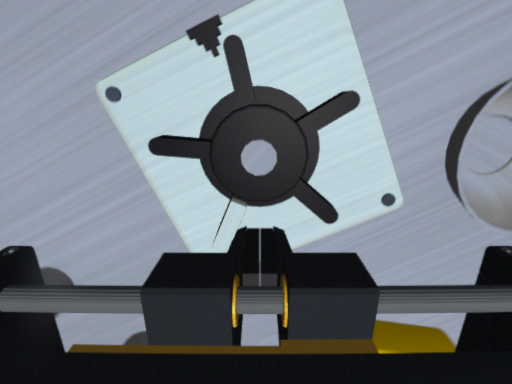

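The finger is pushing the ribbed arm clockwise with about 3 N, and the housing has stayed still. I'll continue to finish the first click.

>>> apply_moves(
  moves=[
    [-0.288,-0.0075,0,3,1],
    [-0.288,-0.0075,0,3,1],
    [-0.288,-0.0075,0,3,1],
    [-0.288,-0.0075,0,3,1],
    [-0.288,-0.0075,0,3,1],
    [-0.288,-0.0075,0,3,1],
    [-0.288,-0.0075,0,3,1],
    [-0.288,-0.0075,0,3,1],
    [-0.288,-0.0075,0,3,1],
    [-0.288,-0.0075,0,3,1],
    [-0.288,-0.0075,0,3,1],
    [-0.288,-0.0075,0,3,1],
    [-0.288,-0.0075,0,3,1],
    [-0.288,-0.0075,0,3,1],
    [-0.288,-0.0075,0,3,1],
    [-0.288,-0.0075,0,3,1],
    [0,0,0,0,1],
    [0,0,0,0,1],
  ],
)

```text
clock: 8.83
position: [0.6001, 0.161, 0.1161]
orientation: [0.0, 0.991, 0.133, 0.0]
ft_force: [0.2, -0.5, -0.0]
grip_width: 0.008
```

```bash
python3 look.py wrist6
```

```text
t 8.8333 pos [0.6001 0.161  0.1161] yaw 15.33 q [ 0.07  0.5   1.6  -0.    1.04 -0.2 ] F [ 0.2  -0.55 -0.01] tilt z [ 6.e-04 -0.e+00 -1.e+00]
```

View pics/wrist6.png

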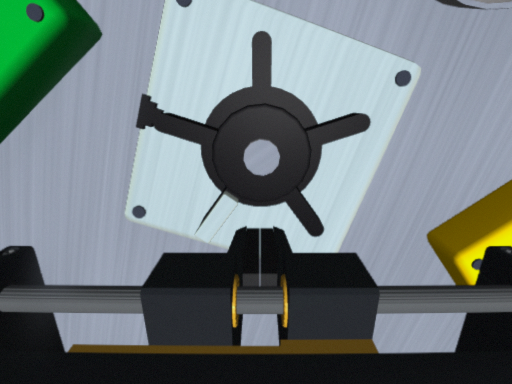

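The first click is done. An arm is at the pointer (145,112), the ribbed arm is the next one to reach it clockwise, and the finger is free in the gap. Now the second and last click.

>>> apply_moves(
  moves=[
    [-0.288,-0.0075,0,3,1],
    [-0.288,-0.0075,0,3,1],
    [-0.288,-0.0075,0,3,1],
    [-0.288,-0.0075,0,3,1],
    [-0.288,-0.0075,0,3,1],
    [-0.288,-0.0075,0,3,1],
    [-0.288,-0.0075,0,3,1],
    [-0.288,-0.0075,0,3,1],
    [-0.288,-0.0075,0,3,1],
    [-0.288,-0.0075,0,3,1],
    [-0.288,-0.0075,0,3,1],
    [-0.288,-0.0075,0,3,1],
    [-0.288,-0.0075,0,3,1],
    [-0.288,-0.0075,0,3,1],
    [-0.288,-0.0075,0,3,1],
    [-0.288,-0.0075,0,3,1],
    [-0.288,-0.0075,0,3,1],
    [-0.288,-0.0075,0,3,1],
  ],
)

```text
clock: 10.38
position: [0.5513, 0.1713, 0.116]
orientation: [-0.0, 0.943, -0.333, 0.0]
ft_force: [0.3, 0.1, -0.7]
grip_width: 0.004
```

>>> apply_moves(
  moves=[
    [-0.288,-0.0075,0,3,1],
    [-0.288,-0.0075,0,3,1],
    [-0.288,-0.0075,0,3,1],
    [-0.288,-0.0075,0,3,1],
    [-0.288,-0.0075,0,3,1],
    [-0.288,-0.0075,0,3,1],
    [0,0,0,0,1],
    [0,0,0,0,1],
  ],
)

```text
clock: 11.05
position: [0.5396, 0.184, 0.1159]
orientation: [-0.0, 0.88, -0.474, 0.0]
ft_force: [-0.6, 0.6, -0.0]
grip_width: 0.002
```

```bash
python3 look.py wrist7
```

```text
t 11.05 pos [0.5396 0.184  0.1159] yaw -56.63 q [ 0.12  0.41  1.74 -0.    0.99  1.11] F [-0.57  0.64 -0.02] tilt z [ 3.e-04 -0.e+00 -1.e+00]
```

View pics/wrist7.png

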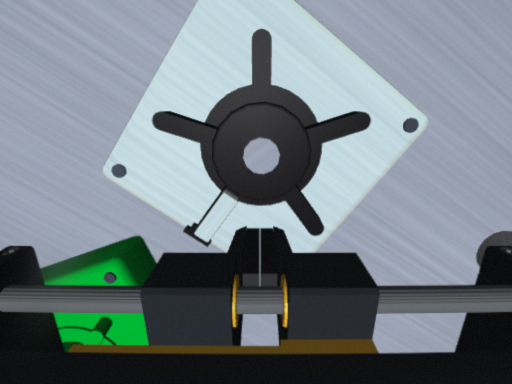

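The ribbed arm is now at the pointer (198,235) and the finger is free in the gap. I'll lift straight up and check.

>>> apply_moves(
  moves=[
    [0,0,-0.8,0,1],
    [0,0,-2,0,1],
    [0,0,-3,0,1],
    [0,0,-3,0,1],
    [0,0,-3,0,1],
    [0,0,-3,0,1],
    [0,0,-3,0,1],
    [0,0,-0.8,0,1],
    [0,0,0,0,1],
    [0,0,0,0,1],
    [0,0,0,0,1],
  ],
)

```text
clock: 12.02
position: [0.5385, 0.1837, 0.2997]
orientation: [0.001, 0.88, -0.476, -0.001]
ft_force: [0.4, 0.2, -0.3]
grip_width: 0.004
```

```bash
python3 look.py wrist8
python3 - <<'E'
from h import *
import pickle
s,m=pickle.load(open("wrist8.pkl","rb"))
print(proj(m,[[.5856,.2134,.07],[.5296,.2155,.062]]))
cv2.imwrite("pics/crop8.png",cv2.resize(cv2.imread("pics/wrist8.png")[90:250,160:340],None,fx=3.5,fy=3.5,interpolation=cv2.INTER_CUBIC))
cv2.imwrite("pics/scene8.png",get_image("scene"))
E
```

```text
t 12.0167 pos [0.5385 0.1837 0.2997] yaw -56.79 q [0.12 0.17 1.62 0.   1.35 1.11] F [ 0.39  0.25 -0.31] tilt z [-3.2e-03 -4.0e-04 -1.0e+00]
[[260.39258109 124.15677156]
 [233.29784371 162.68882697]]
```

View pics/wrist8.png

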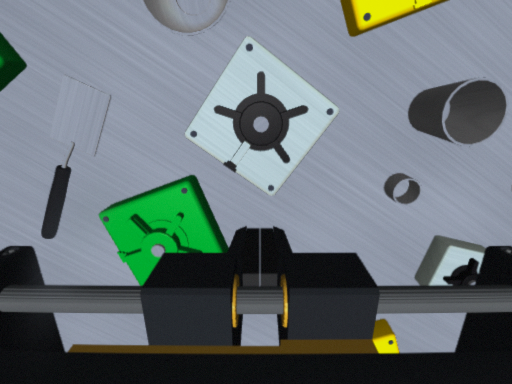

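View pics/crop8.png

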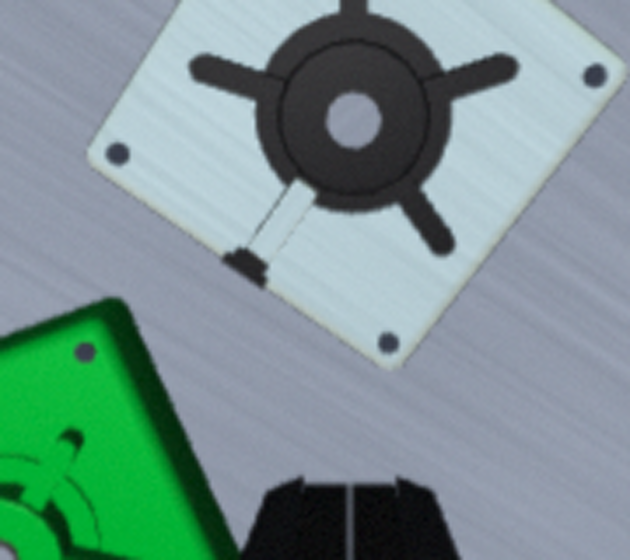

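View pics/scene8.png

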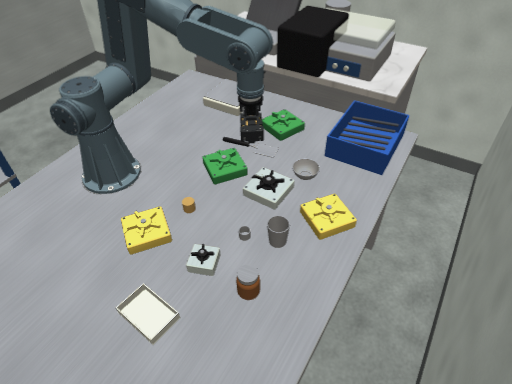

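The rib lies at the pointer (wrist px 232,163), and the hub is at (261,124) against a predicted (260,124), so the counter has not moved. The other objects sit where they did before, and the robot is clear. I'm handing in.

```bash
python3 -c "
from plant import job_done;print(job_done())"
```

```text
the job is handed in; nothing more can be done
None
```

The ribbed arm of the larger counter's wheel now rests at the black pointer. It started two clicks short, and I moved it there clockwise, one click at a time, with no overrun. I did this with the closed fingertips in a gap of the wheel, sweeping round the axle. The highest force I read was about 3.5 N. I then lifted straight out and handed the job in at about 12 s.

- **Wheel:** the last wrist picture shows the rib in line with the pointer.
- **Larger counter:** its hub is within about 1 px of where I measured it before pushing, so it has not shifted noticeably.
- **Everything else:** the smaller counter and the other objects look unmoved in the final scene picture. I judged that by eye, and did not measure it.
- **Difference from the description:** a flange of about 33 mm radius shows below the 25 mm hub. I kept the fingers outside it.

No check failed.

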